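# Open the flaps of the bush tote and hold it tipped into its orange corner

### The job

With the blue tote standing on the bench, swing both of its grey flaps open past upright. Then lift the tote off the bench by its black handle and tip it towards its orange corner until all three loose steel bushes have slid into that corner, losing none of them and leaving the other things on the bench alone. Finish while still holding the tote up, tipped and steady, with the bushes in the orange corner: do not put it down or let go.

Things in the scene. Friction and masses are not known exactly. Their poses are not given: they have to be found in the camera images.
- tote: Loose blue open-topped tote, 130 (its x) x 170 (its y) x 60 mm high, walls and floor 4 mm, about 0.36 kg empty (0.6 kg with flaps and bushes). Origin at the centre of its underside, z up. A black handle stands on its -x wall (the side nearest the robot), two grey flaps cover its top, and its (-x, -y) corner is orange inside and out. It stands upright on the bench at the start
- handle (a point): Grasp point of the black handle: an upright plate, rigid with the tote, 10 mm thick along the tote's x, 60 mm wide along its y, standing up to 52 mm above the tote's rim (top 112 mm above the tote's underside). The point lies in the middle of the plate, 16 mm below its top, at (-70, 0, 96) mm in the tote; axes as the tote's
- corner (a point): Inner floor corner of the tote on the orange side, at (-61, -81, 4) mm in the tote; axes as the tote's, so the inside of the tote lies at positive x, y, z. The inside measures 122 x 162 mm
- foot (a point): Outer bottom corner of the tote under the orange corner, at (-65, -85, 0) mm in the tote: the tote's lowest point when it is tipped that way
- flap_left (a joint): Hinge angle (rad) of the left flap, a 126 x 82 x 4 mm grey plate hinged along the tote's +y rim, the axis parallel to the tote's x at y = +85, z = 60 mm in the tote: 0 shut (flat), 1.57 upright, 2.4 fully open (stop). A stiff light hinge: the flap stays where it is left, even when the tote is tipped; about 1 N at the tab moves it. It starts 0 to 0.2 open
- flap_left_tab (a point): Grasp point on the yellow tab of the left flap: a smooth upright plate on the flap's top face, 24 mm wide along the hinge, 6 mm thick, 36 mm high, which turns easily between gripper pads that pinch it across its 24 mm width. The point lies 12 mm below the tab's top; with the flap shut it is at (40, 13, 88) mm in the tote, that is 72 mm from the hinge axis sideways and 28 mm above it. Turns with the flap
- flap_right (a joint): Hinge angle (rad) of the right flap, the same but hinged along the tote's -y rim (axis at y = -85, z = 60 mm in the tote): 0 shut, 1.57 upright, 2.4 fully open. It starts 0 to 0.2 open
- flap_right_tab (a point): Grasp point on the yellow tab of the right flap, built like the left one; with the flap shut it is at (-10, -13, 88) mm in the tote. Turns with the flap
- bush1_center (a point): Centre of a loose steel bush, 26 mm across, 14 mm high, 45 g, lying on the tote's floor. Bushes slide on the smooth tote floor from about 10 degrees of tilt; all run along the walls right into the corner by 21 degrees straight towards the corner (about the diagonal), 25 to 30 is safe
- bush2_center (a point): Centre of the second bush, the same
- bush3_center (a point): Centre of the third bush, the same
- resin_tin: Bystander: white and green tin, 100 mm across, 110 mm high, to the right; origin at the centre of its underside
- glue_tube: Bystander: white tube with a red cap, about 130 x 30 x 24 mm, lying to the right; origin under its middle
- screwdriver: Bystander: screwdriver lying to the left
- sanding_block: Bystander: cork sanding block, 120 x 65 x 36 mm, to the left; origin under its middle
- tape_roll: Bystander: yellow roll of tape, 96 mm across, 25 mm high, far right; origin at the centre of its underside
- brush: Bystander: brush lying far left
There are look-alikes about, which are no part of the job. Of the things that look like the tote, the middle-sized one is meant.

How it is judged:
By the outcome, as a careful person would: the job done as asked, in the order asked, and still so for the second after the job is handed in, while the arm keeps its last pose, push and grip.
It also fails if it takes over 61 s, if anything falls off the work surface, if the arm or the gripper's body presses on something with over 40 N, if the wrist force passes 120 N, or if a joint passes its speed limit or range.

### The arm

A 7-joint arm with a two-finger parallel gripper is mounted at the origin on the work surface. World frame = base frame: x ahead of the robot, y to its left, z up, the work surface at z = 0. Lengths are in m, angles in rad, forces in N, time in s.
With the tool pointing down it reaches from about 0.4 to 0.85 m from the base axis. Payload 4.5 kg.
Tool frame: the origin (TCP) lies between the finger pads; the fingertips stand 19 mm ahead of it and the grasp point (between the pads) is the TCP (r.tips_ahead is the distance from the TCP to the fingertips, in m); z points along the fingers, y is the line along which they close (so a half turn about z gives the same grasp; the last joint's range is limited). The gripper opens to 88 mm and grips with 3 to 60 N. Pads are 18 mm wide; open, the fingers measure 123 mm over their backs; the gripper's body (75 mm by 187 mm) begins 45 mm behind the grasp point.
Start: joints at [1.369, 0.689, -0.195, 1.565, 0.157, 0.902, -0.215], TCP at [0.146, -0.608, 0.258] pointing down, gripper open.
Joint ranges: [-3.01, 3.01], [-0.46, 2.08], [-1.47, 1.51], [0.13, 2.56], [-1, 4.14], [0.04, 2.09], [-2.66, 2.66]. Speed limits (rad/s): [2.57, 2.57, 3.14, 3.14, 3.14, 3.14, 3.14].

### API

Orientations are given as a unit quaternion [x, y, z, w].
In Python, from plant import r, cams, models gives the robot as it stands. The module is installed in compiled form; this text tells all that it offers.
- The arm moves only by the tool jog_arm, never from a script. Its arguments are lists of equal length, an entry for each row: "turn": the turn, a rotation vector about the tool's x, y, z in rad, a list of three; "translation": the shift along the tool's x, y, z in m, a list of three; "grip": the closure, from 0 (fully open) to 1 (shut). In form: {"turn": [[ax, ay, az], ...], "translation": [[tx, ty, tz], ...], "grip": [grip, ...]}. A call has 1 to 20 rows; each row is the pose to reach, as a shift and turn from the pose commanded when the call began, along the tool's axes at that moment; what a row does not reach only later rows make up. A row lasts 1/8 s, in which the tool goes at most 62.5 mm and 10.7 degrees, less where a joint would pass 70% of its speed; a pose out of reach is approached as far as the arm can. A call with a gripper value outside its range is refused whole. The fingers move at their own pace and stop on an object; "force" is the grip in N (left out, the last holds). Time passes only in rows, so rows that repeat a pose let the fingers close. It gives the time, the measured TCP pose, the force, the opening and the grip force at its end, in the units of the state.
- r.get_state(): the state, without advancing time (a new reading comes with each control period).
- cams.snapshot(name): name is "scene" or "top"; returns the picture (420x560x3 uint8, red, green, blue); there is no depth.
- cams.camera_params(name): a dict with "fx", "fy", "cx", "cy" (pixels), "k1" (the pictures are not rectified: a ray, as slopes to the right and down, at radius r is drawn at 1 + k1 r^2 times it, then the intrinsics apply), "eye" and "orientation" of the camera in the world. Camera axes: x right, y up, looking along -z (the intrinsics and any distortion apply to the point x, -y, -z); pixel columns grow to the right and rows downward; lengths in m; the calibration is good to about 2 mm. A picture is of the moment at which its call begins. camera_params takes no time and is no camera call.
- r.finish_job(): hands the job in; it is judged then, once.
Trained networks look in the newest picture that a camera, given by its name, has taken for a name from the list of things; names that differ only in an ending like _2 or _b are one class to them, and where a whole thing is asked for, a point or a joint stands for the part that bears it (a point fixed in the world has none). Each returns a list of dicts, best first, with "p" (0 to 1); they miss things now and then, are a little off and sometimes report something else, mostly with a low value. They report only what shows in the picture. A call takes as long as a camera call. They do not tell look-alikes from the thing itself.
- models.find_in(camera, name): "position" ([x, y, z] in m, in world coordinates, good to about 4 mm: the middle of the surface that is visible of it).
- models.masks_of(camera, name): "pixels" (420x560 bool, what is visible of it).
- models.place_of(camera, name): "position" ([x, y, z] in m, in world coordinates, good to about 4 mm: a listed point, or the origin of a listed thing).
The state is a dict: "clock": time; "q": joint angles; "qd": joint speeds; "joint_torque": joint torques, N m; "tool_pos": TCP position; "eef_rot": TCP orientation; "contact_force": force on the tool from outside, world axes, zero at the start; "moment": the same for the moment, N m; "opening": opening from 0.0 (shut) to 1.0 (fully open); "finger_force": force on a finger pad.
Only numpy, scipy, OpenCV 4.12 (cv2) and the standard library are available. Lean on these libraries where they do the work, as an engineer would, in place of code of your own. Each camera call takes 0.05 s, during which the arm holds its last target. There are 200 camera calls.

## Working session

There is one attempt and no reset: what is moved stays moved. The work goes in short steps, Python scripts to look and compute and a tool call to move; the robot and the scene stay as the last step left them, time stands still between calls to the robot, and variables do not carry over. Pictures are saved under pics/ and viewed, at most 10 in all, crops included, and the job is handed in when it is done.

Besides the shell and the picture viewer there is one more tool, called after ">>>" in YAML: its name, and indented under it one key for each argument. jog_arm: Moves the arm, as the interface text tells. Its arguments: {"type":"object","properties":{"turn":{"type":"array"},"translation":{"type":"array"},"grip":{"type":"array"},"force":{"type":"number"}},"required":["turn","translation","grip"]}

```bash
mkdir -p pics; cat > h.py <<'E'
import numpy as np, cv2
from scipy.spatial.transform import Rotation as R
from plant import r,cams,models
def project(cam,P):
    c=cams.camera_params(cam);P=np.atleast_2d(P)
    o=c["orientation"];M=R.from_quat(o).as_matrix() if np.size(o)==4 else np.array(o)
    p=(P-np.array(c["eye"]))@M
    s=np.c_[p[:,0],-p[:,1]]/(-p[:,2:3]);s=s*(1+c["k1"]*(s**2).sum(1,keepdims=True))
    return s*[c["fx"],c["fy"]]+[c["cx"],c["cy"]]
def snap(cam,name):
    im=cams.snapshot(cam);cv2.imwrite(f"pics/{name}.png",im[:,:,::-1]);return im
E
python3 - <<'E'
from h import *
np.set_printoptions(precision=4,suppress=True)
for c in("scene","top"):
    print(c,cams.camera_params(c)); snap(c,c+"0")
    for n in("tote","handle","corner","foot","flap_left_tab","flap_right_tab","resin_tin","glue_tube","screwdriver","sanding_block","tape_roll","brush"):
        print(n,[(np.round(d["position"],3).tolist(),round(d["p"],2)) for d in models.place_of(c,n)])
s=r.get_state();print({k:s[k] for k in("clock","tool_pos","eef_rot","opening")})
E
```

```text
scene {'fx': 544.7394076094979, 'fy': 544.7394076094979, 'cx': 282.53178426849166, 'cy': 197.53896618131853, 'k1': 0.0017368638353089944, 'eye': array([ 1.6165, -0.1564,  1.2689]), 'orientation': array([0.285 , 0.2464, 0.6112, 0.6961])}
tote [([0.304, 0.178, -0.001], 0.98), ([0.554, -0.216, -0.001], 0.92), ([0.573, 0.038, 0.002], 0.6), ([0.613, -0.418, -0.008], 0.22)]
handle [([0.507, 0.029, 0.097], 0.91), ([0.242, 0.248, 0.133], 0.84), ([0.605, -0.204, 0.066], 0.69), ([0.576, 0.041, 0.002], 0.65)]
corner [([0.526, -0.048, 0.006], 0.69), ([0.592, -0.152, -0.001], 0.57), ([0.569, 0.023, 0.097], 0.22)]
foot [([0.52, -0.048, 0.002], 0.77), ([0.592, -0.152, 0.002], 0.6)]
flap_left_tab [([0.616, 0.06, 0.089], 0.93), ([0.352, 0.14, 0.121], 0.83), ([0.531, -0.233, 0.061], 0.71)]
flap_right_tab [([0.562, -0.208, 0.066], 0.98), ([0.278, 0.169, 0.12], 0.9), ([0.568, 0.022, 0.097], 0.68)]
resin_tin [([0.61, -0.417, -0.004], 0.67)]
glue_tube [([0.447, -0.394, -0.0], 0.86)]
screwdriver [([0.376, 0.383, 0.002], 0.73), ([0.446, -0.395, -0.001], 0.18)]
sanding_block [([0.586, 0.371, -0.003], 0.95)]

[... 666 characters left out ...]
7, 0.002], 0.3)]
foot [([0.523, -0.051, -0.002], 0.69), ([0.59, -0.148, 0.001], 0.66)]
flap_left_tab [([0.349, 0.144, 0.119], 0.89), ([0.528, -0.229, 0.064], 0.81)]
flap_right_tab [([0.567, 0.023, 0.092], 0.86), ([0.277, 0.175, 0.121], 0.55)]
resin_tin [([0.608, -0.42, -0.0], 0.97)]
glue_tube [([0.448, -0.392, 0.0], 0.86)]
screwdriver [([0.373, 0.388, -0.0], 0.79)]
sanding_block [([0.584, 0.376, 0.004], 0.75), ([0.451, -0.392, 0.001], 0.44)]
tape_roll [([0.723, -0.331, -0.004], 0.85)]
brush [([0.705, 0.35, 0.0], 0.62), ([0.617, 0.06, 0.093], 0.36)]
{'clock': 1.3, 'tool_pos': array([ 0.1461, -0.6077,  0.2578]), 'eef_rot': array([0.9931, 0.1177, 0.    , 0.    ]), 'opening': 0.9996167796336889}
```

```bash
python3 -c "
import cv2,numpy as np
cv2.imwrite('pics/both.png',cv2.resize(np.hstack([cv2.imread('pics/scene0.png'),cv2.imread('pics/top0.png')]),(800,300)))"
```

```text
(no output)
```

View pics/top0.png

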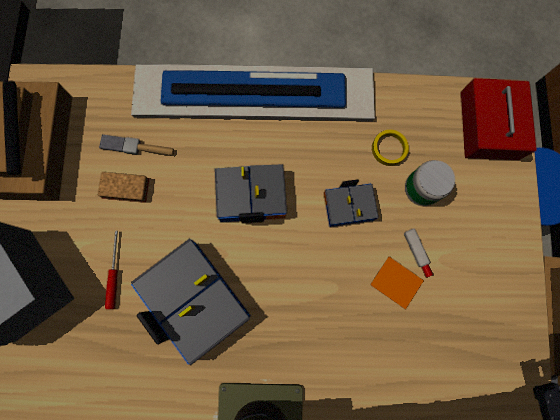

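View pics/scene0.png

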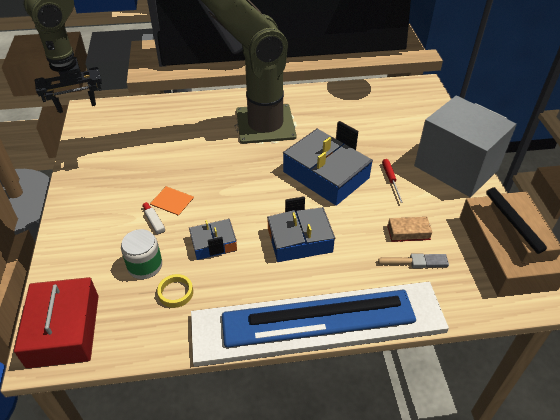

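The middle-sized tote is near pixel (250,190) in the top view. Its handle height of about 96 mm matches the spec. The big tote is at (190,300) and the small one at (350,205), and both are look-alikes. I'll fit the tote's pose now.

```bash
cat >> h.py <<'E'
from scipy.optimize import least_squares
def tab(side,a,x):
    return np.array([x,side*(.085-(.072*np.cos(a)-.028*np.sin(a))),.06+.072*np.sin(a)+.028*np.cos(a)])
def tote_fit(extra=0):
    obs=[]
    loc={"tote":[0,0,0],"handle":[-.07,0,.096],"corner":[-.061,-.081,.004],"foot":[-.065,-.085,0],"flap_left_tab":None,"flap_right_tab":None}
    guess={"tote":[.577,.041,0],"handle":[.506,.032,.096],"corner":[.524,-.047,.004],"foot":[.522,-.05,0],"flap_left_tab":[.616,.06,.09],"flap_right_tab":[.567,.022,.094]}
    for c in("scene","top"):
        for _ in range(2):
            cams.snapshot(c)
            for n in loc:
                for d in models.place_of(c,n):
                    if np.linalg.norm(np.array(d["position"])-guess[n])<.025: obs.append((n,np.array(d["position"])));break
    def f(v):
        Rm=R.from_euler("z",v[2]).as_matrix();o=[]
        for n,p in obs:
            l=loc[n] if loc[n] else (tab(1,v[3],.04) if "left" in n else tab(-1,v[4],-.01))
            o.append(Rm@np.array(l)+[v[0],v[1],0]-p)
        return np.ravel(o)
    s=least_squares(f,[.577,.041,.11,.1,.1],loss="soft_l1",f_scale=.004)
    return s.x,len(obs),np.sqrt(np.mean(f(s.x)**2))
def rel(pos,Rm):
    "shift and turn, in the present tool axes, to the world pose"
    s=r.get_state();R0=R.from_quat(s["eef_rot"])
    return np.round(R0.inv().apply(np.array(pos)-s["tool_pos"]),4),np.round((R0.inv()*R.from_matrix(Rm)).as_rotvec(),4)
def down(yaw): # tool y along tote x, z down
    y=np.array([np.cos(yaw),np.sin(yaw),0]);z=np.array([0,0,-1.]);return np.c_[np.cross(y,z),y,z]
E
python3 - <<'E'
from h import *
v,n,e=tote_fit();print(np.round(v,4),n,e)
Rm=R.from_euler("z",v[2]).as_matrix();t=tab(1,v[3],.04);p=Rm@t+[v[0],v[1],0]
print("tabL",p,"tabR",Rm@tab(-1,v[4],-.01)+[v[0],v[1],0])
print(rel(p+[0,0,.10],down(v[2])))
E
```

```text
[0.5768 0.0414 0.1054 0.0379 0.1421] 24 0.002173109496851841
tabL [0.61510635 0.05963279 0.09070776] tabR [0.56872891 0.02274543 0.09791658]
(array([ 0.612 , -0.5393,  0.067 ]), array([ 1.0000e-04,  1.0000e-04, -1.4404e+00]))
```

>>> jog_arm:
  turn:
    - [0,0,-1.44]
    - [0,0,-1.44]
    - [0,0,-1.44]
    - [0,0,-1.44]
    - [0,0,-1.44]
    - [0,0,-1.44]
    - [0,0,-1.44]
    - [0,0,-1.44]
    - [0,0,-1.44]
    - [0,0,-1.44]
    - [0,0,-1.44]
    - [0,0,-1.44]
    - [0,0,-1.44]
    - [0,0,-1.44]
    - [0,0,-1.44]
    - [0,0,-1.44]
  translation:
    - [0.612,-0.539,0.067]
    - [0.612,-0.539,0.067]
    - [0.612,-0.539,0.067]
    - [0.612,-0.539,0.067]
    - [0.612,-0.539,0.067]
    - [0.612,-0.539,0.067]
    - [0.612,-0.539,0.067]
    - [0.612,-0.539,0.067]
    - [0.612,-0.539,0.067]
    - [0.612,-0.539,0.067]
    - [0.612,-0.539,0.067]
    - [0.612,-0.539,0.067]
    - [0.612,-0.539,0.067]
    - [0.612,-0.539,0.067]
    - [0.612,-0.539,0.067]
    - [0.612,-0.539,0.067]
  grip: [0.5,0.5,0.5,0.5,0.5,0.5,0.5,0.5,0.5,0.5,0.5,0.5,0.5,0.5,0.5,0.5]
  force: 15

```text
clock: 4.7
tool_pos: [0.6145, 0.0568, 0.1906]
eef_rot: [0.67, 0.742, -0.001, 0.0]
contact_force: [0.1, -0.6, 0.5]
opening: 0.503
finger_force: 0.0
```

```bash
python3 - <<'E'
from h import *
im=snap("scene","s1");cv2.imwrite("pics/s1c.png",cv2.resize(im[150:290,200:400,::-1],(800,560),interpolation=cv2.INTER_CUBIC))
p=[.6151,.0596,.0907]
print(rel(p,down(.1054)),r.get_state()["tool_pos"],project("scene",[p,[.5687,.0227,.098],[.508,.034,.096]]))
E
```

```text
(array([0.0029, 0.0009, 0.1001]), array([-0.0008,  0.0017, -0.003 ])) [0.61460802 0.056855   0.1907615 ] [[309.1748907  229.5341867 ]
 [294.07938076 217.0925894 ]
 [294.83797402 202.22302712]]
```

View pics/s1c.png

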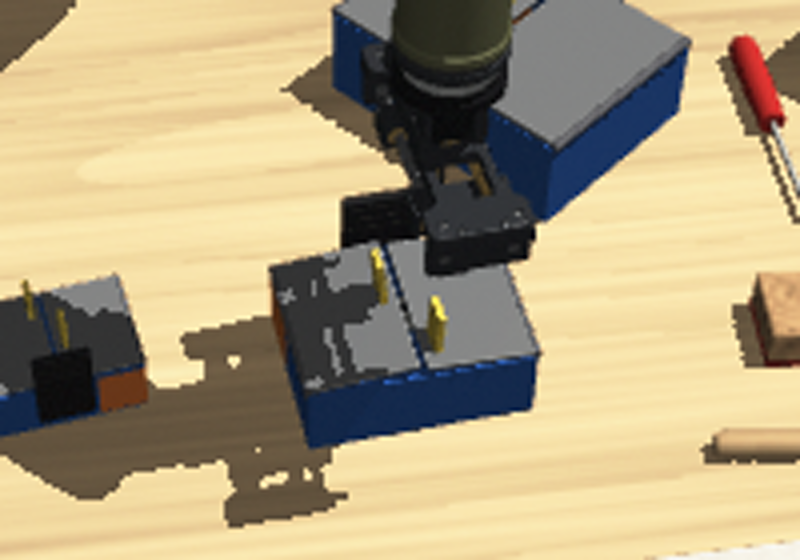

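>>> jog_arm:
  turn:
    - [0,0,0]
    - [0,0,0]
    - [0,0,0]
    - [0,0,0]
    - [0,0,0]
    - [0,0,0]
    - [0,0,0]
  translation:
    - [0.003,0.001,0.05]
    - [0.003,0.001,0.08]
    - [0.003,0.001,0.098]
    - [0.003,0.001,0.098]
    - [0.003,0.001,0.098]
    - [0.003,0.001,0.098]
    - [0.003,0.001,0.098]
  grip: [0.5,0.5,0.5,0.5,0.9,0.9,0.9]
  force: 10

```text
clock: 5.62
tool_pos: [0.6159, 0.0622, 0.0934]
eef_rot: [0.669, 0.743, 0.0, 0.0]
contact_force: [-1.5, -0.2, 1.0]
opening: 0.268
finger_force: 10.0
```

>>> jog_arm:
  turn:
    - [0,0,0]
    - [0,0,0]
    - [0,0,0]
    - [0,0,0]
    - [0,0,0]
    - [0,0,0]
    - [0,0,0]
    - [0,0,0]
    - [0,0,0]
    - [0,0,0]
    - [0,0,0]
    - [0,0,0]
    - [0,0,0]
    - [0,0,0]
    - [0,0,0]
    - [0,0,0]
  translation:
    - [0.005,0,-0.009]
    - [0.012,0,-0.0175]
    - [0.0195,0,-0.025]
    - [0.028,0,-0.031]
    - [0.0375,0,-0.036]
    - [0.0475,0,-0.04]
    - [0.058,0,-0.042]
    - [0.0685,0,-0.0425]
    - [0.079,0,-0.042]
    - [0.0895,0,-0.04]
    - [0.0995,0,-0.036]
    - [0.1085,0,-0.031]
    - [0.1175,0,-0.025]
    - [0.125,0,-0.0175]
    - [0.125,0,-0.0175]
    - [0.125,0,-0.0175]
  grip: [0.9,0.9,0.9,0.9,0.9,0.9,0.9,0.9,0.9,0.9,0.9,0.9,0.9,0.9,0.9,0.9]

```text
clock: 7.62
tool_pos: [0.6028, 0.1865, 0.11]
eef_rot: [0.669, 0.743, -0.0, 0.0]
contact_force: [-1.8, -0.0, 1.0]
opening: 0.238
finger_force: 9.8
```

```bash
python3 - <<'E'
from h import *
im=snap("scene","s2");cv2.imwrite("pics/s2c.png",cv2.resize(im[150:290,200:400,::-1],(800,560),interpolation=cv2.INTER_CUBIC))
E
```

```text
(no output)
```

View pics/s2c.png

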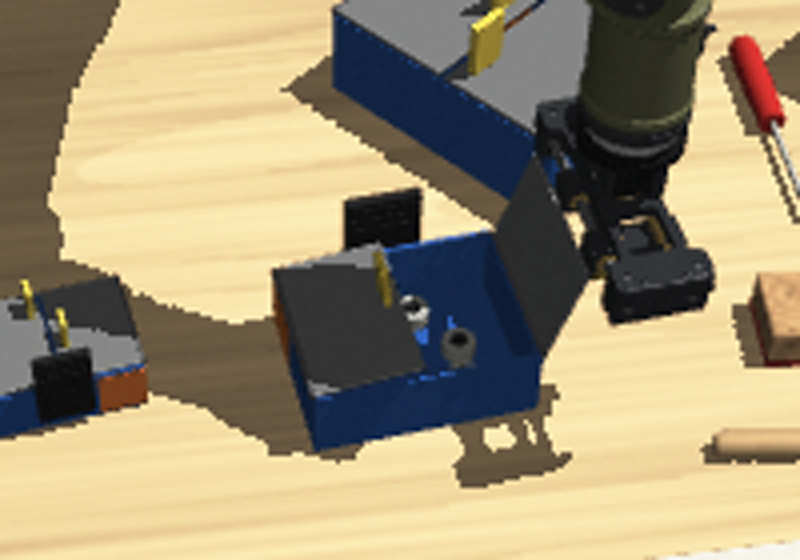

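The left flap is open past upright (crop ~(540,255)), and two bushes show on the floor. Next I'll release it, rise and go above the right tab.

>>> jog_arm:
  turn:
    - [0,0,0]
    - [0,0,0]
    - [0,0,0]
    - [0,0,0]
    - [0,0,0]
    - [0,0,0]
    - [0,0,0]
    - [0,0,0]
    - [0,0,0]
    - [0,0,0]
  translation:
    - [0,0,0]
    - [0,0,0]
    - [0,0,0]
    - [0.003,0,-0.04]
    - [0.003,0,-0.09]
    - [-0.06,-0.02,-0.12]
    - [-0.11,-0.04,-0.12]
    - [-0.16,-0.051,-0.1]
    - [-0.16,-0.051,-0.1]
    - [-0.16,-0.051,-0.1]
  grip: [0.5,0.5,0.5,0.5,0.5,0.5,0.5,0.5,0.5,0.5]

```text
clock: 8.93
tool_pos: [0.5691, 0.0229, 0.2104]
eef_rot: [0.669, 0.743, 0.001, -0.0]
contact_force: [0.1, 0.8, -0.1]
opening: 0.5
finger_force: 0.0
```

```bash
python3 - <<'E'
from h import *
np.set_printoptions(precision=4,suppress=True)
im=snap("scene","s3");cv2.imwrite("pics/s3c.png",cv2.resize(im[150:290,200:400,::-1],(800,560),interpolation=cv2.INTER_CUBIC))
for n in("handle","tote","corner","foot","flap_right_tab","flap_left_tab"):
    print(n,[(np.round(d["position"],3).tolist(),round(d["p"],2)) for d in models.place_of("scene",n)])
print(rel([.5687,.0227,.098],down(.1054)),r.get_state()["tool_pos"])
E
```

```text
handle [([0.512, 0.034, 0.1], 0.96), ([0.609, -0.206, 0.066], 0.62), ([0.241, 0.25, 0.134], 0.58), ([0.716, -0.328, -0.003], 0.16)]
tote [([0.304, 0.176, -0.003], 0.97), ([0.555, -0.215, 0.001], 0.87), ([0.576, 0.042, 0.001], 0.67)]
corner [([0.165, 0.168, 0.008], 0.85), ([0.527, -0.044, 0.009], 0.65), ([0.589, -0.157, 0.002], 0.64)]
foot [([0.521, -0.047, 0.004], 0.84), ([0.59, -0.15, 0.004], 0.58)]
flap_right_tab [([0.278, 0.171, 0.123], 0.94), ([0.567, 0.024, 0.098], 0.64), ([0.563, -0.205, 0.064], 0.62)]
flap_left_tab [([0.53, -0.233, 0.061], 0.88), ([0.352, 0.143, 0.119], 0.66), ([0.605, 0.179, 0.119], 0.57)]
(array([-0.0005, -0.0003,  0.1123]), array([ 0.0004, -0.0002,  0.0011])) [0.5689 0.0232 0.2103]
```

View pics/s3c.png

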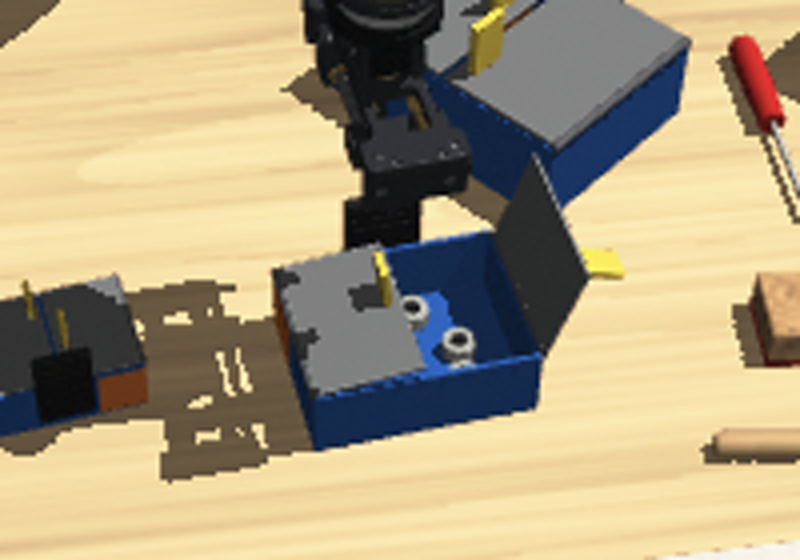

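The left flap stays open with its yellow tab at (600,262). The right tab at (383,277) is where predicted, and the tote hasn't moved.

>>> jog_arm:
  turn:
    - [0,0,0]
    - [0,0,0]
    - [0,0,0]
    - [0,0,0]
    - [0,0,0]
    - [0,0,0]
    - [0,0,0]
  translation:
    - [0,0,0.05]
    - [0,0,0.09]
    - [0,0,0.11]
    - [0,0,0.11]
    - [0,0,0.11]
    - [0,0,0.11]
    - [0,0,0.11]
  grip: [0.5,0.5,0.5,0.5,0.9,0.9,0.9]
  force: 10

```text
clock: 10.15
tool_pos: [0.57, 0.0225, 0.1012]
eef_rot: [0.669, 0.743, 0.001, 0.001]
contact_force: [1.7, 0.3, -0.2]
opening: 0.268
finger_force: 10.0
```

>>> jog_arm:
  turn:
    - [0,0,0]
    - [0,0,0]
    - [0,0,0]
    - [0,0,0]
    - [0,0,0]
    - [0,0,0]
    - [0,0,0]
    - [0,0,0]
    - [0,0,0]
    - [0,0,0]
    - [0,0,0]
    - [0,0,0]
    - [0,0,0]
    - [0,0,0]
    - [0,0,0]
    - [0,0,0]
  translation:
    - [-0.006,0,-0.008]
    - [-0.0135,0,-0.0165]
    - [-0.022,0,-0.023]
    - [-0.031,0,-0.029]
    - [-0.0415,0,-0.033]
    - [-0.052,0,-0.036]
    - [-0.063,0,-0.037]
    - [-0.074,0,-0.037]
    - [-0.0845,0,-0.0355]
    - [-0.095,0,-0.032]
    - [-0.105,0,-0.0275]
    - [-0.114,0,-0.0215]
    - [-0.1225,0,-0.0145]
    - [-0.126,0,-0.0105]
    - [-0.126,0,-0.0105]
    - [-0.126,0,-0.0105]
  grip: [0.9,0.9,0.9,0.9,0.9,0.9,0.9,0.9,0.9,0.9,0.9,0.9,0.9,0.9,0.9,0.9]

```text
clock: 12.15
tool_pos: [0.5809, -0.1031, 0.1105]
eef_rot: [0.669, 0.743, -0.001, -0.001]
contact_force: [-1.6, -0.2, 0.1]
opening: 0.247
finger_force: 9.8
```

>>> jog_arm:
  turn:
    - [0,0,0]
    - [0,0,0]
    - [0,0,0]
    - [0,0,0]
    - [0,0,0]
    - [0,0,0]
    - [0,0,0]
    - [0,0,0]
    - [0,0,0]
    - [0,0,0]
  translation:
    - [0,0,0]
    - [0,0,0]
    - [0,0,0]
    - [-0.003,0,-0.04]
    - [-0.003,0,-0.09]
    - [0.055,-0.02,-0.12]
    - [0.1,-0.04,-0.12]
    - [0.144,-0.059,-0.11]
    - [0.144,-0.059,-0.11]
    - [0.144,-0.059,-0.11]
  grip: [0.5,0.5,0.5,0.5,0.5,0.5,0.5,0.5,0.5,0.5]

```text
clock: 13.4
tool_pos: [0.5087, 0.0334, 0.2208]
eef_rot: [0.669, 0.743, -0.0, 0.0]
contact_force: [0.7, 0.1, 0.5]
opening: 0.5
finger_force: 0.0
```

```bash
python3 - <<'E'
from h import *
np.set_printoptions(precision=4,suppress=True)
im=snap("scene","s4");cv2.imwrite("pics/s4c.png",cv2.resize(im[150:290,200:400,::-1],(800,560),interpolation=cv2.INTER_CUBIC))
for n in("handle","tote","corner","foot","flap_right_tab","flap_left_tab","bush1_center"):
    print(n,[(np.round(d["position"],3).tolist(),round(d["p"],2)) for d in models.place_of("scene",n)])
print(rel([.5072,.0340,.096],down(.1054)),r.get_state()["tool_pos"])
E
```

```text
handle [([0.242, 0.248, 0.134], 0.87), ([0.606, -0.207, 0.067], 0.63)]
tote [([0.551, -0.214, 0.001], 0.67), ([0.307, 0.175, -0.0], 0.64), ([0.576, 0.042, 0.001], 0.63)]
corner [([0.525, -0.042, 0.004], 0.74), ([0.162, 0.168, 0.006], 0.61), ([0.589, -0.156, -0.004], 0.59)]
foot [([0.593, -0.15, 0.002], 0.61), ([0.522, -0.049, 0.002], 0.56)]
flap_right_tab [([0.564, -0.206, 0.064], 0.84), ([0.58, -0.092, 0.12], 0.71), ([0.279, 0.171, 0.12], 0.67)]
flap_left_tab [([0.351, 0.138, 0.121], 0.82), ([0.607, 0.177, 0.119], 0.6)]
bush1_center [([0.52, -0.05, 0.002], 0.74), ([0.538, 0.057, 0.01], 0.62)]
(array([ 0.0006, -0.0012,  0.1247]), array([ 0.0001,  0.0001, -0.0014])) [0.5085 0.0335 0.2207]
```

View pics/s4c.png

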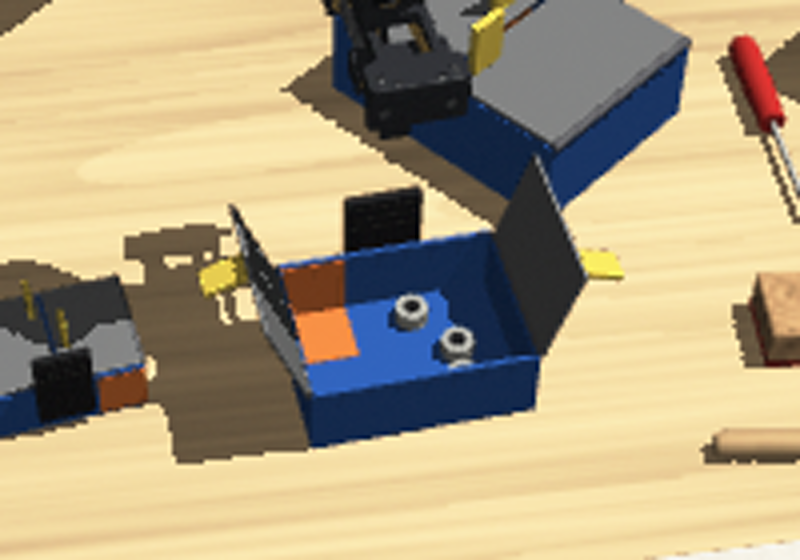

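Both flaps are past upright (crop (265,290) and (540,255)). The bushes show at (410,312), (457,343) and (460,365), the last partly hidden. Next I'll grasp the handle.

>>> jog_arm:
  turn:
    - [0,0,0]
    - [0,0,0]
    - [0,0,0]
    - [0,0,0]
    - [0,0,0]
    - [0,0,0]
    - [0,0,0]
    - [0,0,0]
    - [0,0,0]
  translation:
    - [0,-0.001,0.05]
    - [0,-0.001,0.1]
    - [0,-0.001,0.126]
    - [0,-0.001,0.126]
    - [0,-0.001,0.126]
    - [0,-0.001,0.126]
    - [0,-0.001,0.126]
    - [0,-0.001,0.126]
    - [0,-0.001,0.126]
  grip: [0.5,0.5,0.5,0.5,1,1,1,1,1]
  force: 55

```text
clock: 14.92
tool_pos: [0.5077, 0.0338, 0.0954]
eef_rot: [0.669, 0.743, 0.0, 0.001]
contact_force: [-0.3, -0.9, 6.0]
opening: 0.107
finger_force: 55.0
```

>>> jog_arm:
  turn:
    - [0,0,0]
    - [0,0,0]
    - [0,0,0]
    - [0,0,0]
    - [0,0,0]
    - [0,0,0]
    - [0,0,0]
    - [0,0,0]
    - [0,0,0]
    - [0,0,0]
    - [0,0,0]
    - [0,0,0]
  translation:
    - [0,0,-0.005]
    - [0,0,-0.015]
    - [0,0,-0.03]
    - [0,0,-0.05]
    - [0,0,-0.07]
    - [0,0,-0.09]
    - [0,0,-0.11]
    - [0,0,-0.13]
    - [0,0,-0.15]
    - [0,0,-0.16]
    - [0,0,-0.16]
    - [0,0,-0.16]
  grip: [1,1,1,1,1,1,1,1,1,1,1,1]

```text
clock: 16.42
tool_pos: [0.5065, 0.0336, 0.2539]
eef_rot: [0.669, 0.743, -0.001, -0.001]
contact_force: [0.9, 0.5, -6.9]
opening: 0.109
finger_force: 55.1
```

>>> jog_arm:
  turn:
    - [-0.02,0.02,0]
    - [-0.045,0.045,0]
    - [-0.07,0.07,0]
    - [-0.095,0.095,0]
    - [-0.12,0.12,0]
    - [-0.145,0.145,0]
    - [-0.17,0.17,0]
    - [-0.195,0.195,0]
    - [-0.22,0.22,0]
    - [-0.245,0.245,0]
    - [-0.27,0.27,0]
    - [-0.295,0.295,0]
    - [-0.32,0.32,0]
    - [-0.345,0.345,0]
    - [-0.345,0.345,0]
    - [-0.345,0.345,0]
    - [-0.345,0.345,0]
    - [-0.345,0.345,0]
  translation:
    - [0,0,0]
    - [0,0,0]
    - [0,0,0]
    - [0,0,0]
    - [0,0,0]
    - [0,0,0]
    - [0,0,0]
    - [0,0,0]
    - [0,0,0]
    - [0,0,0]
    - [0,0,0]
    - [0,0,0]
    - [0,0,0]
    - [0,0,0]
    - [0,0,0]
    - [0,0,0]
    - [0,0,0]
    - [0,0,0]
  grip: [1,1,1,1,1,1,1,1,1,1,1,1,1,1,1,1,1,1]

```text
clock: 18.68
tool_pos: [0.5073, 0.0341, 0.2548]
eef_rot: [0.649, 0.721, 0.241, -0.013]
contact_force: [-1.0, -0.1, -6.7]
opening: 0.109
finger_force: 55.1
```

```bash
python3 - <<'E'
from h import *
np.set_printoptions(precision=4,suppress=True)
s=r.get_state();Rt=R.from_quat(s["eef_rot"]);M=Rt.as_matrix()
T=np.c_[M[:,1],M[:,0],-M[:,2]] # tote axes if no slip
print("tilt",np.degrees(np.arccos(T[2,2])),"down-slope in tote",-T[2,:2],s["qd"])
o=np.array(s["tool_pos"])-T@[-.07,0,.096]
W=lambda l:o+T@np.array(l)
im=snap("scene","s5")
for n,l in dict(corner=[-.061,-.081,.004],foot=[-.065,-.085,0],tote=[0,0,0]).items():
    print(n,"expect",W(l),project("scene",W(l)),[(np.round(d["position"],3).tolist(),round(d["p"],2)) for d in models.place_of("scene",n)])
for n in("bush1_center","flap_left_tab","flap_right_tab"):
    print(n,[(np.round(d["position"],3).tolist(),np.round(T.T@(np.array(d["position"])-o),3).tolist(),round(d["p"],2)) for d in models.place_of("scene",n)])
cv2.imwrite("pics/s5c.png",cv2.resize(im[100:260,190:390,::-1],(750,600),interpolation=cv2.INTER_CUBIC))
E
```

```text
tilt 27.946733053332157 down-slope in tote [-0.3317 -0.3311] [ 0.0026  0.0013 -0.0008  0.0005  0.0004  0.0003  0.0016]
corner expect [ 0.5557 -0.0074  0.1497] [[283.3207 202.4974]] [([0.591, -0.157, -0.002], 0.65), ([0.163, 0.165, 0.005], 0.57), ([0.556, -0.004, 0.154], 0.56)]
foot expect [ 0.5537 -0.0098  0.1435] [[282.372 203.581]] [([0.551, -0.008, 0.145], 0.91), ([0.592, -0.149, 0.0], 0.88), ([0.556, -0.006, 0.154], 0.61), ([0.559, 0.026, 0.174], 0.6)]
tote expect [0.6016 0.072  0.1932] [[314.317  200.8875]] [([0.596, 0.071, 0.195], 0.85), ([0.305, 0.177, 0.002], 0.72), ([0.553, -0.218, -0.0], 0.58)]
bush1_center [([0.56, 0.004, 0.162], [-0.052, -0.067, 0.009], 0.52), ([0.598, 0.074, 0.192], [-0.004, 0.002, -0.0], 0.23)]
flap_left_tab [([0.351, 0.142, 0.119], [-0.258, 0.08, -0.017], 0.96), ([0.584, 0.156, 0.352], [0.04, 0.134, 0.115], 0.78), ([0.532, -0.232, 0.064], [-0.121, -0.314, 0.017], 0.69)]
flap_right_tab [([0.278, 0.171, 0.122], [-0.324, 0.119, -0.004], 0.7), ([0.578, -0.098, 0.252], [-0.01, -0.135, 0.12], 0.66), ([0.567, -0.207, 0.062], [-0.088, -0.298, -0.004], 0.62)]
```

View pics/s5c.png

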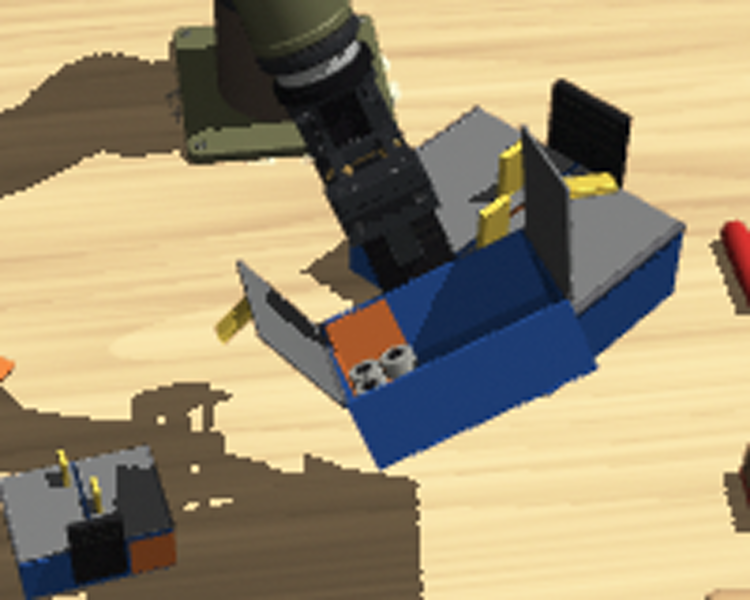

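All three bushes (crop (362,370), (397,358) and (370,385)) sit together in the orange corner. The tilt is 28° and the tote hasn't slipped in the grip. The flaps are still open and the arm is steady.

```bash
python3 -c "
from plant import r
print(r.finish_job())"
```

```text
the job is handed in; nothing more can be done
None
```

The job is handed in: both flaps are open past upright, and the arm is holding the tote up, steady and tipped 28° with all three bushes in the orange corner; it took about 19 s.

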